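# Fit the belt tensioner's idler wheel and hold its sprung arm wound to the stop

### The arm

A 6-joint arm with a two-finger parallel gripper is mounted at the origin on the work surface; the furniture and walls round the work are solid. World frame = base frame: x ahead of the robot, y to its left, z up, the work surface at z = 0. Lengths are in m, angles in rad, forces in N, time in s.
With the tool pointing down it reaches from about 0.375 to 0.9 m from the base axis. Payload 3.1 kg.
Tool frame: the origin (TCP) lies on the centre line of the jaws, within the pads' length; the fingertips stand robot.tip_reach ahead of it and the grasp point (between the pads) lies 8 mm behind it (robot.tip_reach is the distance from the TCP to the fingertips, in m); z points along the fingers, y is the line along which they close (so a half turn about z gives the same grasp; the last joint's range is limited). The gripper opens to 87 mm and grips with 3 to 60 N. Pads are 19 mm wide; open, the fingers measure 117 mm over their backs; the gripper's body (75 mm by 190 mm) begins 51 mm behind the grasp point.
Start: joints at [1.165, 0.527, 1.433, -0, 1.181, -0.178], TCP at [0.14, 0.609, 0.234] pointing down, gripper open.
Joint ranges: [-3.08, 3.08], [-0.75, 2.2], [0.22, 2.44], [-1.43, 4.57], [0, 2.65], [-2.85, 2.85]. Speed limits (rad/s): [2.79, 2.79, 3.14, 3.14, 3.14, 3.14].

### API

Orientations are given as a unit quaternion [x, y, z, w].
In Python, from rig import robot gives the robot as it stands.
- The arm moves only by the tool jog_arm, never from a script. Its argument "motion" is one flat list of numbers, 7 for each row, row after row: the shift along the tool's x, y, z scaled (see below), then the turn, a rotation vector about the tool's x, y, z scaled (see below), then the gripper's target within -1 to 1 (shut at 1, half-way at 0, fully open at -1). In form: [x, y, z, rx, ry, rz, hand, x, y, z, rx, ry, rz, hand, ...]. A call has 1 to 12 rows; each row shifts and turns the commanded pose from where the row before left it, along the tool's axes as they then stand; what a row does not reach is not made up. The controller multiplies each number of a shift by 4 cm and each number of a turn by 4 degrees. A row lasts 1/8 s, in which the tool goes at most 62.5 mm and 10.7 degrees, less where a joint would pass 70% of its speed; a pose out of reach is approached as far as the arm can. A call with a number of a shift or a turn outside -1 to 1 is refused whole. A call with a gripper value outside its range is refused whole. The fingers move at their own pace and stop on an object; "grip_force" is the grip in N (left out, the last holds). Time passes only in rows, so rows that do not move let the fingers close. It gives the time, the measured TCP pose, the force, the opening and the grip force at its end, in the units of the state.
- robot.get_obs(): the state, without advancing time (a new reading comes with each control period).
- robot.camera(name): name is "scene" or "side" or "wrist"; returns the picture (384x512x3 uint8, blue, green, red); there is no depth.
- robot.calibration(name): a dict with "fx", "fy", "cx", "cy" (pixels), "dist_coeffs" ([k1, k2, p1, p2, k3] as OpenCV has them; the pictures are not rectified), "R" (3x3) and "t" (3): a world point X has camera coordinates R X + t; the wrist camera has in their place "T_tool_cam" (4x4, takes a point from camera to tool coordinates, whose origin is the TCP and whose axes are the flange's). Camera axes: x right, y down, z forward; pixel columns grow to the right and rows downward; lengths in m; the calibration is good to about 2 mm. A picture is of the moment at which its call begins: read the wrist's pose just before it. calibration takes no time and is no camera call.
- robot.hand_in(): hands the job in; it is judged then, once.
The state is a dict: "time": time; "q": joint angles; "joint_velocities": joint speeds; "joint_torque": joint torques, N m; "position": TCP position; "tool_rot": TCP orientation; "ft_force": force on the tool from outside, world axes, zero at the start; "moment": the same for the moment, N m; "grip_width": finger opening in m; "grip_force": force on a finger pad.
Only numpy, scipy, OpenCV 4.12 (cv2) and the standard library are available. Lean on these libraries where they do the work, as an engineer would, in place of code of your own. Each camera call takes 0.05 s, during which the arm holds its last target. There are 200 camera calls.

### The job

Fit the loose toothed idler wheel over the empty axle of the belt tensioner so that it lies flat on the arm, and let go of it. Then take the arm by its upright finger post, swing it round against its spring until it is fully home at the far stop, and finish while still holding it there, ready for a belt. Leave the tub lid, the white carton and the mixing cup where they stand.

Things in the scene. Friction and masses are not known exactly. Their poses are not given: they have to be found in the camera images.
- tensioner_base: belt tensioner, fixed to the table: dark steel plate 125 x 120 x 8 mm, round pivot body with coil spring, upright hanger plate. Origin on the table below the pivot; x points from the pivot to the hanger plate. The arm swings level, from 30 degrees one side of the base's -x to 30 degrees the other; two 10 mm stop pins, 52 mm high, 65 mm from the pivot, mark the ends
- pivot_axis (a point): the vertical pivot axis of the arm, at the level of the arm's top face, 50 mm above the table. A fixed toothed wheel like the loose one sits on the arm over this axis (a bolt fills its bore; its top with the bolt head is 76 mm above the table)
- tension_arm (a joint): arm angle: 0 at the rest stop, where the spring holds it, growing counter-clockwise seen from above to 1.05 at the far stop, a hard end. The spring drives it back with 0.36 N m at rest, 1.0 N m at the far stop (2.5 to 6.5 N at the post); released, it flies back. Arm: flat aluminium bar 22 mm wide, 8 mm thick, top 50 mm above the table
- axle_foot (a point): foot of the empty upright axle on the arm, 88 mm from the pivot axis, on a 24 mm round shoulder washer whose top is 52 mm above the table (2 mm over the arm). The axle is a steel pin of 12 mm diameter, 24 mm high, its upper 8 mm tapering to 4 mm. This point moves with the arm; z up
- finger_post: upright black rubber finger post at the free end of the arm, 155 mm from the pivot axis: 16 mm in diameter (22 mm in its lowest 5 mm), 55 mm high, its top 105 mm above the table. Origin at the centre of its foot, on the arm's top face; it moves with the arm and its sleeve spins freely about its own vertical axis
- idler_wheel: loose toothed black idler wheel with a steel bush, lying flat on the table: about 50 mm in diameter over the teeth (47 mm body), 16 mm thick, through bore 18 mm, 60 g. Origin at the centre of its underside, z up along its axis. Either way up fits. Fitted, its origin is at point axle_foot
- tub_lid: round plastic tub lid smeared with putty, lying flat, 137 mm in diameter, 8 mm high, a bystander; origin at the centre of its underside. It and the idler wheel may lie to the left or the right
- white_carton: small plain white upright carton 42 x 42 x 67 mm, a bystander; origin at the centre of its underside
- mix_cup: mixing cup, 73 mm in diameter, 75 mm high, a bystander; origin at the centre of its underside
Things that resemble listed ones, but are neither listed nor needed, are in the scene too. Of the things like the idler_wheel, leave any that is green or yellow; of the rest the smaller one is meant.

How it is judged:
By the outcome, as a careful person would: the job done as asked, in the order asked, and still so for the second after the job is handed in, while the arm keeps its last pose, push and grip.
It also fails if it takes over 54 s, if anything falls off the work surface, if the arm or the gripper's body presses on something with over 40 N, if the wrist force passes 120 N, or if a joint passes its speed limit or range.

## Working session

There is one attempt and no reset: what is moved stays moved. The work goes in short steps, Python scripts to look and compute and a tool call to move; the robot and the scene stay as the last step left them, time stands still between calls to the robot, and variables do not carry over. Pictures are saved under pics/ and viewed, at most 10 in all, crops included, and the job is handed in when it is done.

Besides the shell and the picture viewer there is one more tool, called as name(argument=value, ...), one argument or row to a line, values as JSON. jog_arm: Moves the arm, as the interface text tells. Shifts and turns lie within -1 to 1; 1 stands for 4 cm of shift or 4 degrees of turn. Its arguments: {"type":"object","properties":{"motion":{"type":"array","items":{"type":"number"}},"grip_force":{"type":"number"}},"required":["motion"]}

```bash
mkdir -p pics; ls
python3 - <<'E'
from rig import robot
import cv2,numpy as np
o=robot.get_obs();print(o, robot.tip_reach)
a=robot.camera("scene");b=robot.camera("side")
cv2.imwrite("pics/scene.png",cv2.resize(a,None,fx=1.5,fy=1.5));cv2.imwrite("pics/side.png",cv2.resize(b,None,fx=1.5,fy=1.5))
np.save("s.npy",a);np.save("d.npy",b)
for n in("scene","side","wrist"):print(robot.calibration(n))
E
```

```text
pics
{'time': 0.0, 'q': array([ 1.16551947e+00,  5.28481172e-01,  1.43389683e+00,  4.82781076e-07,
        1.18138722e+00, -1.78484422e-01]), 'joint_velocities': array([-0.00083176, -0.00024079, -0.00264847, -0.00106954, -0.00113493,
        0.00034772]), 'joint_torque': array([-2.14909815e-03, -4.40039599e+01, -1.76588291e+01,  6.31267671e-02,
        5.82250650e-02, -1.39302292e-04]), 'position': array([0.14021238, 0.6083456 , 0.23256413]), 'tool_rot': array([ 1.13153378e-01,  9.93576939e-01, -1.04027531e-03, -3.12796331e-04]), 'ft_force': array([-0.29476176, -0.660361  , -0.60830634]), 'moment': array([ 0.04645969, -0.00581322, -0.03491294]), 'grip_force': 0.0, 'grip_width': 0.08713200521779442} 0.011
{'fx': 395.2684305669314, 'fy': 395.2684305669314, 'cx': 259.40331268471516, 'cy': 195.908284153384, 'dist_coeffs': array([-0.14056672,  0.        ,  0.        ,  0.        ,  0.        ]), 'R': array([[ 0.8101252 , -0.58606711,  0.01491667],
       [-0.35311879, -0.50811347, -0.78557483],
       [ 0.46797893,  0.63114661, -0.61858684]]), 't': array([-0.4898662 ,  0.27236604,  0.9194
[... 244 characters left out ...]
542287],
       [-0.05953649,  0.47146577, -0.8798724 ],
       [ 0.05699992, -0.87839215, -0.47452949]]), 't': array([0.61883716, 0.10732385, 1.09431024])}
{'fx': 296.292692841705, 'fy': 296.292692841705, 'cx': 258.0019681823265, 'cy': 196.1781456129014, 'dist_coeffs': array([-0.06848788,  0.        ,  0.        ,  0.        ,  0.        ]), 'T_tool_cam': array([[ 5.28294890e-04, -9.67391843e-01, -2.53283918e-01,
         6.86636352e-02],
       [ 9.99999550e-01,  3.11580983e-04,  8.95729003e-04,
         6.73606850e-04],
       [-7.87602479e-04, -2.53284277e-01,  9.67391573e-01,
        -1.50954355e-01],
       [ 0.00000000e+00,  0.00000000e+00,  0.00000000e+00,
         1.00000000e+00]])}
```

View pics/scene.png

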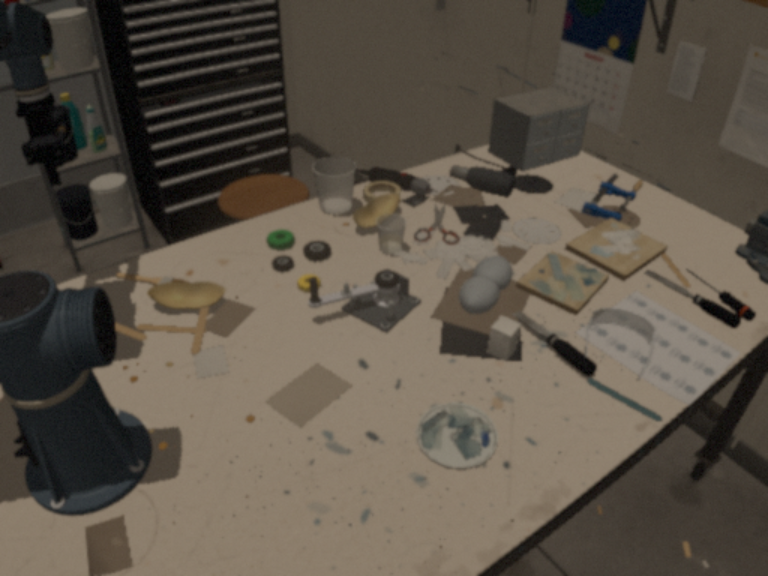

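View pics/side.png

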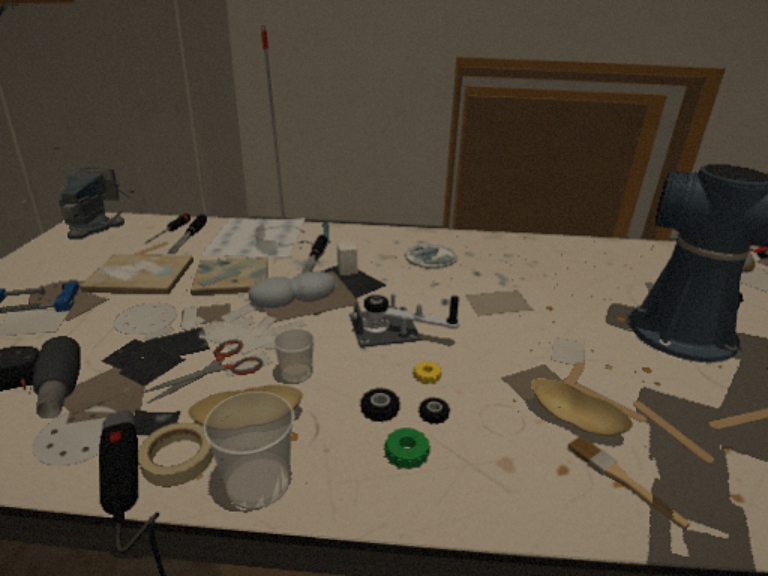

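Side view candidates (enlarged px): the small black wheel (434,410), the larger black wheel (380,404), yellow (428,372) and green (407,448). I choose the small black one. In the scene view it is at (283,263), with the larger at (317,250). Next is a close crop to check.

Run:
```python
import cv2,numpy as np
d=np.load("d.npy");s=np.load("s.npy")
g=lambda im:np.clip(255*(im/255.)**.6,0,255).astype('uint8')
A=cv2.resize(g(d)[185:315,225:325],None,fx=4,fy=4,interpolation=2)  # side 400x520
B=cv2.resize(g(s)[140:270,170:270],None,fx=4,fy=4,interpolation=2)
B2=cv2.resize(g(s)[140:240,195:290],None,fx=4,fy=4,interpolation=2)
cv2.imwrite("pics/crop.png",np.hstack([A,cv2.copyMakeBorder(B2,0,120,0,0,0)]))
```

```text
(no output)
```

View pics/crop.png

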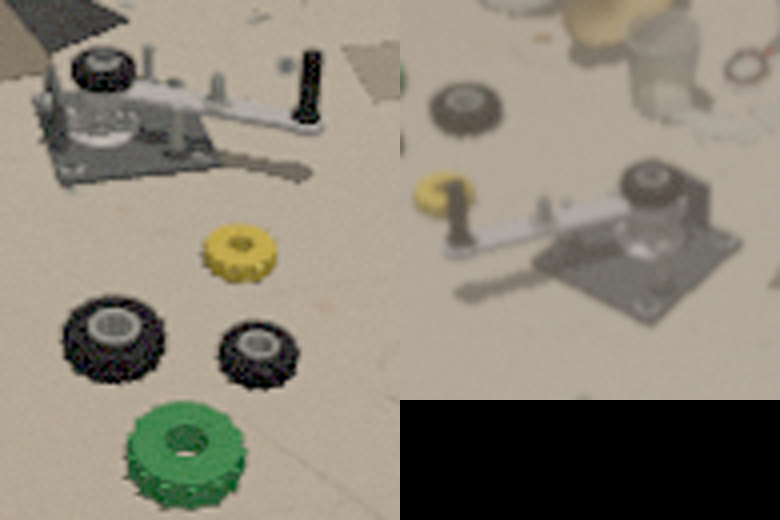

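The crop confirms it: the small black wheel with a steel bush is at crop (259,345), clearly smaller than the one at (113,338). The post top is at (312,53) and the axle tip at (217,77).

```bash
cat > h.py <<'E'
import cv2,numpy as np
from rig import robot
from scipy.spatial.transform import Rotation as Rn
def ray(name,uv,obs=None):
    c=robot.calibration(name);K=np.array([[c['fx'],0,c['cx']],[0,c['fy'],c['cy']],[0,0,1]])
    p=cv2.undistortPoints(np.array([[uv]],float),K,c['dist_coeffs'])[0,0];d=np.array([*p,1.])
    if name=="wrist":
        T=c['T_tool_cam'];R=Rn.from_quat(obs['tool_rot']).as_matrix()
        return R@T[:3,3]+obs['position'],R@T[:3,:3]@d
    return -c['R'].T@c['t'],c['R'].T@d
def atz(name,uv,z,obs=None):
    o,d=ray(name,uv,obs);return o+d*(z-o[2])/d[2]
def proj(name,X,obs):
    c=robot.calibration(name);K=np.array([[c['fx'],0,c['cx']],[0,c['fy'],c['cy']],[0,0,1]])
    if name=="wrist":
        T=c['T_tool_cam'];M=np.eye(4);M[:3,:3]=Rn.from_quat(obs['tool_rot']).as_matrix();M[:3,3]=obs['position']
        W=np.linalg.inv(M@T);R,t=W[:3,:3],W[:3,3]
    else:R,t=c['R'],c['t']
    return cv2.projectPoints(np.array([X],float),cv2.Rodrigues(R)[0],t,K,c['dist_coeffs'])[0][0,0]
E
python3 - <<'E'
from h import *
S=lambda x,y:(x/4+225,y/4+185)
C=lambda x,y:((x-400)/4+195,y/4+140)
for n,z,a,b in [("wheel",.016,S(259,345),(283/1.5,262/1.5)),("post",.105,S(312,53),C(457,184)),("axle",.076,S(217,77),C(545,197)),("pivot",.076,S(102,55),C(653,172)),("bigblack",.016,S(113,325),(317/1.5,249/1.5)),("yellow",.012,S(240,243),(309/1.5,283/1.5)),("green",.016,S(186,437),(281/1.5,238/1.5)),
 ("carton",.067,(347/1.5,247/1.5),(505/1.5,325/1.5)),("smallcup",.075,(293/1.5,335/1.5),(392/1.5,220/1.5))]:
    print(n,atz("side",a,z).round(4),atz("scene",b,z).round(4))
E
```

```text
wheel [0.5178 0.3019 0.016 ] [0.5192 0.2926 0.016 ]
post [0.4862 0.0975 0.105 ] [0.489  0.0902 0.105 ]
axle [0.5515 0.0899 0.076 ] [0.5528 0.0734 0.076 ]
pivot [0.6366 0.0687 0.076 ] [0.6373 0.053  0.076 ]
bigblack [0.6075 0.2934 0.016 ] [0.6093 0.294  0.016 ]
yellow [0.53   0.1979 0.012 ] [0.5309 0.1949 0.012 ]
green [0.5587 0.3818 0.016 ] [0.5622 0.3846 0.016 ]
carton [ 0.7292 -0.1797  0.067 ] [ 0.7324 -0.1909  0.067 ]
smallcup [0.7678 0.2113 0.075 ] [0.7717 0.2213 0.075 ]
```

jog_arm(
  motion=[-0.91,-0.45,0.06,0,0,0,-0.5,-0.91,-0.45,0.06,0,0,0,-0.5,-0.91,-0.45,0.06,0,0,0,-0.5,-0.91,-0.45,0.06,0,0,0,-0.5,-0.91,-0.45,0.06,0,0,0,-0.5,-0.91,-0.45,0.06,0,0,0,-0.5,-0.91,-0.45,0.06,0,0,0,-0.5,-0.91,-0.45,0.06,0,0,0,-0.5,-0.91,-0.45,0.06,0,0,0,-0.5,-0.91,-0.45,0.06,0,0,0,-0.5,-0.91,-0.45,0.06,0,0,0,-0.5,-0.91,-0.45,0.06,0,0,0,-0.5],
  grip_force=25,
)

```text
time: 1.6
position: [0.5182, 0.2992, 0.2042]
tool_rot: [0.113, 0.994, -0.0, -0.0]
ft_force: [0.9, 0.6, -1.1]
grip_width: 0.065
grip_force: 0.0
```

jog_arm(
  motion=[0,0,0,0,0,0,-0.5,0,0,0,0,0,0,-0.5],
)

```text
time: 1.85
position: [0.5168, 0.3002, 0.2042]
tool_rot: [0.113, 0.994, -0.0, -0.001]
ft_force: [-0.6, 0.9, -0.1]
grip_width: 0.0649
grip_force: 0.0
```

Run:
```python
from h import *
o=robot.get_obs();w=robot.camera("wrist");np.save("w1.npy",w)
cv2.imwrite("pics/w1.png",cv2.resize(np.clip(255*(w/255.)**.6,0,255).astype('uint8'),None,fx=1.5,fy=1.5))
print(o['position'],o['tool_rot'],o['grip_width'],proj("wrist",[.5185,.298,.016],o)*1.5)
```

```text
[0.51676821 0.30022565 0.20423783] [ 1.13437835e-01  9.93544657e-01 -1.79423803e-04 -9.16688856e-04] 0.06493204762310595 [383.60171737 272.38547296]
```

View pics/w1.png

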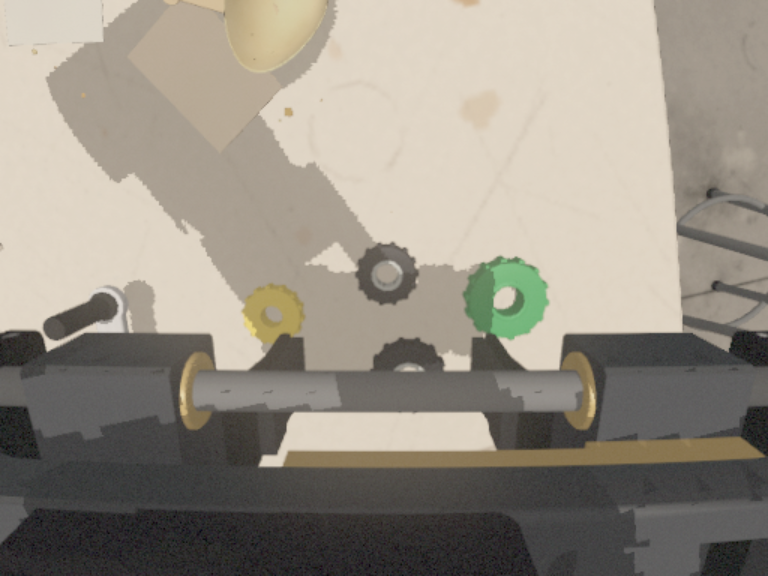

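Wrist view: the small black wheel is centred at (387,274). The post foot is at (105,303) and its top at (60,327), so the estimate holds.

Run:
```python
from h import *
o=robot.get_obs();X=atz("wrist",(387/1.5,274/1.5),.016,o);R=Rn.from_quat(o['tool_rot']).as_matrix()
print(X,(R.T@(X-o['position']))/.04, atz("wrist",(62/1.5,325/1.5),.105,o),atz("wrist",(106/1.5,303/1.5),.05,o))
```

```text
[0.52008788 0.30070767 0.016     ] [-0.09610569  0.02440813  4.710061  ] [0.48757718 0.1020388  0.105     ] [0.48758573 0.09619839 0.05      ]
```

jog_arm(
  motion=[-0.08,0.02,0.9,0,0,0,-0.5,0,0,0.9,0,0,0,-0.5,0,0,0.9,0,0,0,-0.5,0,0,0.9,0,0,0,-0.5,0,0,0.36,0,0,0,-0.5,0,0,0.36,0,0,0,-0.5,0,0,0.36,0,0,0,-0.5,0,0,0,0,0,0,-0.5,0,0,0,0,0,0,0.8,0,0,0,0,0,0,0.8,0,0,0,0,0,0,0.8,0,0,0,0,0,0,0.8],
  grip_force=25,
)

```text
time: 3.4
position: [0.5213, 0.3004, 0.0182]
tool_rot: [0.113, 0.994, 0.0, 0.001]
ft_force: [-0.8, -0.7, 3.7]
grip_width: 0.0456
grip_force: 25.0
```

jog_arm(
  motion=[0,0,0,0,0,0,0.8,0,0,0,0,0,0,0.8],
)

```text
time: 3.65
position: [0.5212, 0.3004, 0.0182]
tool_rot: [0.113, 0.994, 0.0, 0.0]
ft_force: [-0.2, -1.1, 6.2]
grip_width: 0.0455
grip_force: 25.0
```

jog_arm(
  motion=[0,0,-0.5,0,0,0,0.8,0,0,-0.9,0,0,0,0.8,0,0,-0.9,0,0,0,0.8,0,0,-0.9,0,0,0,0.8,-0.24,-0.64,0,0,0,0,0.8,-0.24,-0.64,0,0,0,0,0.8,-0.24,-0.64,0,0,0,0,0.8,-0.24,-0.64,0,0,0,0,0.8,-0.24,-0.64,0,0,0,0,0.8,-0.24,-0.64,0,0,0,0,0.8,-0.24,-0.64,0,0,0,0,0.8,-0.24,-0.64,0,0,0,0,0.8],
)

```text
time: 5.15
position: [0.5496, 0.0828, 0.1464]
tool_rot: [0.113, 0.994, 0.0, 0.0]
ft_force: [-0.3, -0.1, -0.2]
grip_width: 0.0456
grip_force: 25.0
```

jog_arm(
  motion=[0,0,0,0,0,0,0.8,0,0,0,0,0,0,0.8],
)

```text
time: 5.4
position: [0.5494, 0.084, 0.146]
tool_rot: [0.113, 0.994, 0.0, 0.0]
ft_force: [-0.8, -0.8, -0.9]
grip_width: 0.0455
grip_force: 25.0
```

Run:
```python
from h import *
o=robot.get_obs();w=robot.camera("wrist");np.save("w2.npy",w);d=robot.camera("side");s=robot.camera("scene");np.save("d2.npy",d);np.save("s2.npy",s)
g=lambda im:np.clip(255*(im/255.)**.6,0,255).astype('uint8')
print(o['position'],o['tool_rot'])
def crop(im,u,v,W,H,f):
    x,y=int(u-W/2),int(v-H/2);print(x,y);return cv2.resize(g(im)[y:y+H,x:x+W],None,fx=f,fy=f,interpolation=2)
A=[.5515,.082,.076]
pw=proj("wrist",A,o);pd=proj("side",A,o);ps=proj("scene",A,o);print(pw,pd,ps)
L=cv2.resize(g(w)[60:260,150:360],None,fx=2,fy=2,interpolation=2)
D=crop(d,pd[0],pd[1]-15,90,100,4);S=crop(s,ps[0],ps[1]-15,90,100,4)
cv2.imwrite("pics/w2.png",np.hstack([L,D]));cv2.imwrite("pics/s2.png",S)
```

```text
[0.54939261 0.08399567 0.14596817] [1.13324149e-01 9.93558034e-01 2.63735852e-04 6.91542305e-06]
[254.94548242 212.65746702] [279.32180126 202.8506908 ] [229.3375921  187.97548188]
234 137
184 122
```

View pics/w2.png

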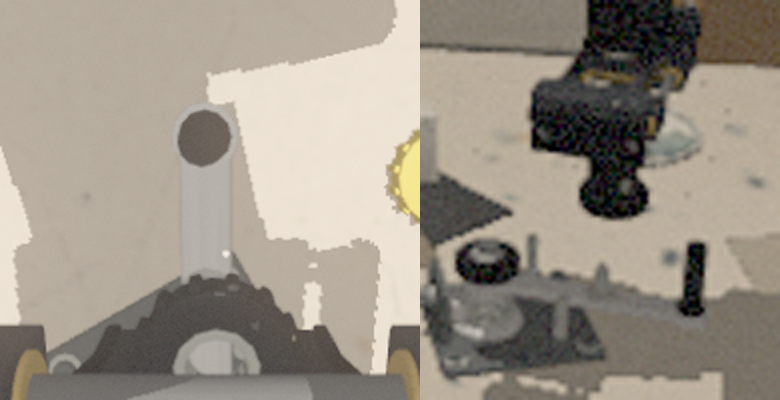

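Wrist crop: post top at (204,137), bore centred at column 218, wheel front rim at row 275. The arm is parallel to the image columns. I'll compute the offsets in the tool frame.

Run:
```python
from h import *
o=robot.get_obs();R=Rn.from_quat(o['tool_rot']).as_matrix()
P=lambda x,y:(150+x/2,60+y/2)
T=lambda X:(R.T@(X-o['position'])*1000).round(1)
zw=o['position'][2]-.0022
print("post",atz("wrist",P(204,137),.105,o),T(atz("wrist",P(204,137),.105,o)))
for n,p in [("rim",P(215,276)),("bushfar",P(217,332)),("bushL",P(174,365)),("bushR",P(262,365))]: print(n,T(atz("wrist",p,zw,o)))
for p in [(180,190),(232,190),(180,270),(232,270)]: print("arm",T(atz("wrist",P(*p),.05,o)))
S=lambda x,y:((x-420)/4+234,y/4+137)
for z,p in[(.105,S(696,244)),(.076,S(601,265)),(.076,S(488,252)),(.076,S(487,246))]:print("side",atz("side",p,z),T(atz("side",p,z)))
```

```text
post [0.4874557  0.09563657 0.105     ] [62.8 -3.  40.7]
rim [27.6  0.5  2.2]
bushfar [11.6  1.1  2.2]
bushL [  1.8 -10.9   2.2]
bushR [ 1.8 13.7  2.2]
arm [ 39.5 -14.1  95.7]
arm [39.5  7.5 95.7]
arm [  5.1 -14.6  95.7]
arm [ 5.1  7.8 95.7]
side [0.48619095 0.0960924  0.105     ] [64.1 -2.8 40.7]
side [0.55165605 0.0842763  0.076     ] [-2.3  0.3 69.7]
side [0.63447542 0.07576277 0.076     ] [-85.   10.5  69.7]
side [0.63601938 0.06718563 0.076     ] [-88.4   2.5  69.7]
```

View pics/s2.png

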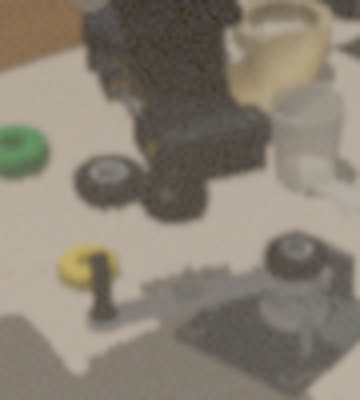

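jog_arm(
  motion=[-0.13,-0.1,0.3,0,0,0,0.8,0,0,0.5,0,0,0,0.8,0,0,0.35,0,0,0,0.8,0,0,0,0,0,0,0.8,0,0,0,0,0,0,0.8],
)

```text
time: 6.18
position: [0.5541, 0.0785, 0.0996]
tool_rot: [0.113, 0.994, -0.0, 0.0]
ft_force: [0.5, -0.7, -1.2]
grip_width: 0.0455
grip_force: 25.0
```

Run:
```python
from h import *
o=robot.get_obs();w=robot.camera("wrist");d=robot.camera("side");s=robot.camera("scene")
g=lambda im:np.clip(255*(im/255.)**.5,0,255).astype('uint8')
A=[.5545,.080,.08]
def crop(im,u,v,W,H,f):
    x,y=int(u-W/2),int(v-H/2);print(x,y);return cv2.resize(g(im)[y:y+H,x:x+W],None,fx=f,fy=f,interpolation=2)
pd=proj("side",A,o);ps=proj("scene",A,o)
L=cv2.resize(g(w)[90:260,190:330],None,fx=2.35,fy=2.35,interpolation=2)[:400,:320]
D=crop(d,pd[0],pd[1],40,67,6)[:400];S=crop(s,ps[0],ps[1],40,67,6)[:400]
cv2.imwrite("pics/w3.png",np.hstack([L,D,S]))
```

```text
258 167
210 153
```

View pics/w3.png

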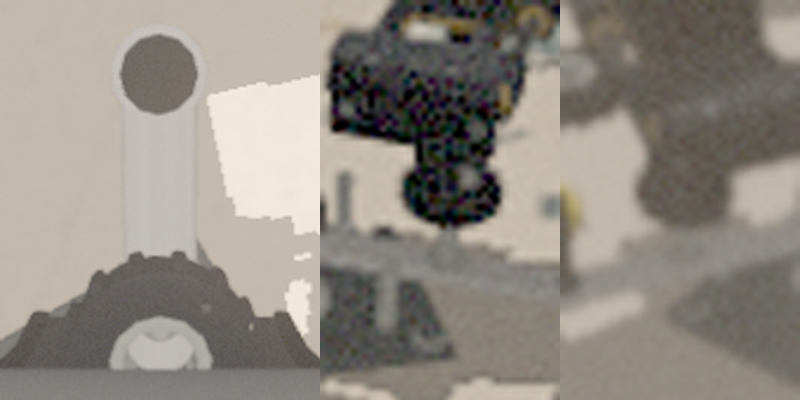

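Axle at (448,240) sits directly under the wheel, at (452,195) in the side crop. In the wrist crop the post top (158,74) and the bush centre (160) line up. I'll check x.

Run:
```python
from h import *
o=robot.get_obs();R=Rn.from_quat(o['tool_rot']).as_matrix()
P=lambda x,y:(190+x/2.35,90+y/2.35)
T=lambda z,p:(R.T@(atz("wrist",p,z,o)-o['position'])*1000).round(1)
zw=o['position'][2]-.0022
print(T(.105,P(158,74)),T(zw,P(160,252)),T(zw,P(160,318)),T(zw,P(110,360)),T(zw,P(212,360)),T(.05,P(122,200)),T(.05,P(197,200)))
```

```text
[67.5  0.4 -4.9] [28.   0.9  2.2] [12.   0.9  2.2] [  1.4 -11.    2.2] [ 1.4 13.2  2.2] [ 31.  -10.2  50.1] [31.  11.8 50.1]
```

jog_arm(
  motion=[-0.03,0,0.1,0,0,0,0.8,0,0,0.12,0,0,0,0.8,0,0,0.12,0,0,0,0.8,0,0,0.12,0,0,0,0.8,0,0,0.1,0,0,0,0.8,0,0,0.08,0,0,0,0.8,0,0,0,0,0,0,0.8],
)

```text
time: 7.2
position: [0.5548, 0.0782, 0.0736]
tool_rot: [0.113, 0.994, -0.0, -0.0]
ft_force: [-0.4, -0.6, -1.0]
grip_width: 0.0457
grip_force: 25.0
```

jog_arm(
  motion=[0,0,0.04,0,0,0,0.8,0,0,0.03,0,0,0,0.8,0,0,0,0,0,0,0.8],
)

```text
time: 7.58
position: [0.5549, 0.0782, 0.0711]
tool_rot: [0.113, 0.994, -0.0, -0.0]
ft_force: [-0.7, -0.4, -0.2]
grip_width: 0.0455
grip_force: 25.0
```

jog_arm(
  motion=[0,0,0,0,0,0,-0.5,0,0,0,0,0,0,-0.5,0,0,0,0,0,0,-0.5,0,0,-0.3,0,0,0,-0.5,0,0,-0.8,0,0,0,-0.5,0,0,-0.9,0,0,0,-0.5,0.6,0,0,0,0,0,-0.5,0.6,0,0,0,0,0,-0.5,0.46,0,0,0,0,0,-0.5,0,0,0,0,0,0,-0.5,0,0,0,0,0,0,-0.5],
)

```text
time: 8.95
position: [0.4917, 0.093, 0.1518]
tool_rot: [0.113, 0.994, 0.0, 0.001]
ft_force: [-0.5, 0.2, -0.4]
grip_width: 0.0651
grip_force: 0.0
```

Run:
```python
from h import *
o=robot.get_obs();w=robot.camera("wrist");d=robot.camera("side");s=robot.camera("scene")
g=lambda im:np.clip(255*(im/255.)**.5,0,255).astype('uint8')
A=[.53,.085,.07]
def crop(im,u,v,W,H,f):
    x,y=int(u-W/2),int(v-H/2);print(x,y);return cv2.resize(g(im)[y:y+H,x:x+W],None,fx=f,fy=f,interpolation=2)
D=crop(d,*proj("side",A,o),80,66,6)[:400];S=crop(s,*proj("scene",A,o),50,66,6)[:400]
print(D.shape,S.shape,o['position'],proj("wrist",[.4884,.0941,.105],o))
R=Rn.from_quat(o['tool_rot']).as_matrix();print(R.T@([.4884,.0941,.073]-o['position'])/.04)
cv2.imwrite("pics/w4.png",np.hstack([D,S]));cv2.imwrite("pics/w5.png",g(w)[:260])
```

```text
246 172
197 158
(396, 480, 3) (396, 300, 3) [0.49169603 0.09296635 0.15181771] [257.26105184 214.51852359]
[0.09171889 0.00825736 1.97021755]
```

View pics/w4.png

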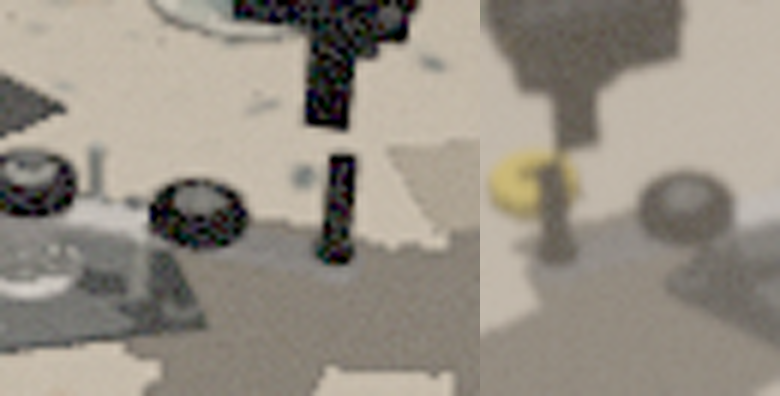

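View pics/w5.png

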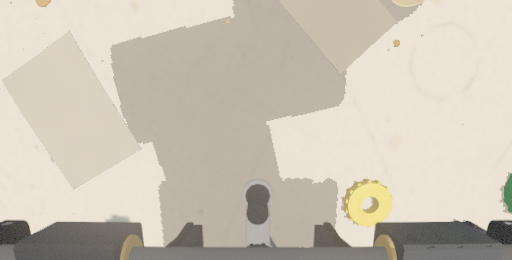

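The wheel is flat on the arm at (198,205) in the side crop. The post top at (257,213) in the wrist view is exactly where predicted. I'll descend and grip the post.

jog_arm(
  motion=[0.09,0.01,0.3,0,0,0,-0.5,0,0,0.6,0,0,0,-0.5,0,0,0.6,0,0,0,-0.5,0,0,0.4,0,0,0,-0.5,0,0,0,0,0,0,-0.5,0,0,0,0,0,0,1,0,0,0,0,0,0,1,0,0,0,0,0,0,1,0,0,0,0,0,0,1,0,0,0,0,0,0,1,0,0,0,0,0,0,1],
  grip_force=30,
)

```text
time: 10.48
position: [0.4867, 0.0939, 0.0752]
tool_rot: [0.113, 0.994, -0.001, -0.0]
ft_force: [-0.5, -4.2, 0.9]
grip_width: 0.0154
grip_force: 30.0
```

jog_arm(
  motion=[-0.01,-0.27,0,0,0,-1,1,-0.01,-0.27,0,0,0,-1,1,-0.01,-0.27,0,0,0,-1,1,-0.01,-0.27,0,0,0,-1,1,-0.01,-0.27,0,0,0,-1,1,-0.01,-0.27,0,0,0,-1,1,0,0,0,0,0,0,1,0,0,0,0,0,0,1],
)

```text
time: 11.48
position: [0.4855, 0.0306, 0.0752]
tool_rot: [-0.095, 0.995, 0.0, -0.0]
ft_force: [-1.2, 4.5, 3.1]
grip_width: 0.0152
grip_force: 30.0
```

jog_arm(
  motion=[-0.01,-0.27,0,0,0,-1,1,-0.01,-0.27,0,0,0,-1,1,-0.01,-0.27,0,0,0,-1,1,-0.01,-0.27,0,0,0,-1,1,-0.01,-0.27,0,0,0,-1,1,-0.01,-0.27,0,0,0,-1,1,-0.01,-0.27,0,0,0,-1,1,-0.01,-0.27,0,0,0,-1,1,0,0,0,0,0,0,1,0,0,0,0,0,0,1],
)

```text
time: 12.72
position: [0.5221, -0.0445, 0.0752]
tool_rot: [-0.366, 0.93, 0.002, -0.002]
ft_force: [-3.7, 5.1, 6.8]
grip_width: 0.0149
grip_force: 30.0
```

jog_arm(
  motion=[0,-0.14,0,0,0,-0.5,1,0,-0.14,0,0,0,-0.5,1,0,0,0,0,0,0,1,0,0,0,0,0,0,1],
)

```text
time: 13.22
position: [0.5296, -0.0524, 0.0751]
tool_rot: [-0.399, 0.917, 0.002, -0.002]
ft_force: [-4.8, 3.5, 6.8]
grip_width: 0.0155
grip_force: 30.0
```

jog_arm(
  motion=[0,-0.05,0,0,0,0,1,0,-0.05,0,0,0,0,1,0,0,0,0,0,0,1,0,0,0,0,0,0,1],
)

```text
time: 13.72
position: [0.5324, -0.0551, 0.0751]
tool_rot: [-0.399, 0.917, 0.002, -0.003]
ft_force: [-4.1, 4.0, 6.7]
grip_width: 0.0154
grip_force: 30.0
```

jog_arm(
  motion=[0,-0.05,0,0,0,0,1,0,0,0,0,0,0,1,0,0,0,0,0,0,1],
)

```text
time: 14.1
position: [0.5338, -0.0564, 0.0751]
tool_rot: [-0.399, 0.917, 0.002, -0.003]
ft_force: [-5.3, 3.9, 7.1]
grip_width: 0.0155
grip_force: 30.0
```

jog_arm(
  motion=[0,-0.05,0,0,0,0,1,0,0,0,0,0,0,1,0,0,0,0,0,0,1],
)

```text
time: 14.48
position: [0.5341, -0.0567, 0.0751]
tool_rot: [-0.399, 0.917, 0.004, -0.003]
ft_force: [-5.6, 6.8, 9.7]
grip_width: 0.0156
grip_force: 30.0
```

jog_arm(
  motion=[0,-0.05,0,0,0,0,1,0,0,0,0,0,0,1,0,0,0,0,0,0,1],
)

```text
time: 14.85
position: [0.5343, -0.0569, 0.075]
tool_rot: [-0.399, 0.917, 0.005, -0.004]
ft_force: [-8.3, 8.3, 11.7]
grip_width: 0.0152
grip_force: 30.0
```

The position has stalled and the force is rising, so the arm is at the stop with about 5 N beyond the spring. One last look.

Run:
```python
from h import *
o=robot.get_obs();d=robot.camera("side");s=robot.camera("scene")
g=lambda im:np.clip(255*(im/255.)**.5,0,255).astype('uint8')
A=[.58,.0,.07]
def crop(im,u,v,W,H,f):
    x,y=int(u-W/2),int(v-H/2);return cv2.resize(g(im)[y:y+H,x:x+W],None,fx=f,fy=f,interpolation=2)
cv2.imwrite("pics/w6.png",np.hstack([crop(d,*proj("side",A,o),76,80,5),crop(s,*proj("scene",A,o),76,80,5)]))
```

```text
(no output)
```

View pics/w6.png

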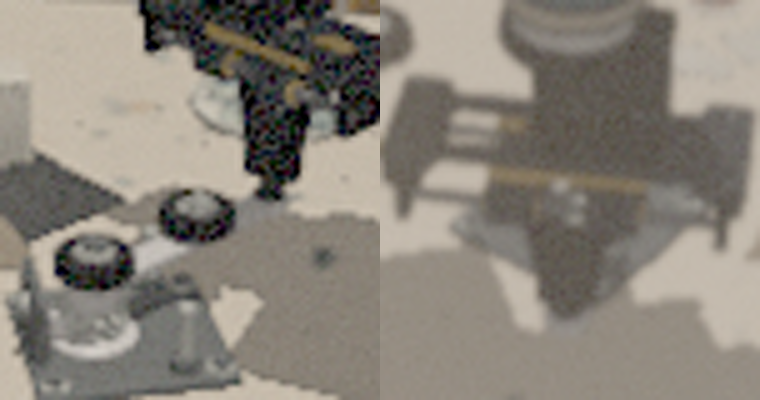

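The wheel is flat on the arm at (197,213), and the post is held at (270,190) with the arm at the far stop.

```bash
python3 -c "
from rig import robot
o=robot.get_obs();print(o['position'],o['ft_force'],o['grip_width']);print(robot.hand_in())"
```

```text
[ 0.53428768 -0.05691865  0.07502081] [-7.67641535  9.38715834 11.54478667] 0.015389199580553821
the job is handed in; nothing more can be done
None
```

The small black idler wheel is fitted flat on the axle and released, and the arm is held by its post against the far stop; I handed the job in at about 15 s, with no result shown.

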